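# Level a shop display rack with its screw foot and hold the spirit level down

## Robot

A 6-joint arm with a two-finger parallel gripper is mounted at the origin on the work surface. World frame = base frame: x ahead of the robot, y to its left, z up, the work surface at z = 0. Lengths are in mm, angles in rad, forces in N, time in s.
With the tool pointing down it reaches from about 400 to 925 mm from the base axis. Payload 12.5 kg.
Tool frame: the origin (TCP) lies midway between the tips of the shut fingers; the grasp point (between the pads) lies 19 mm behind it; z points along the fingers, y is the line along which they close (so a half turn about z gives the same grasp; the last joint's range is limited). The gripper opens to 95 mm and grips with 3 to 60 N. Pads are 20 mm wide; open, the fingers measure 119 mm over their backs; the gripper's body (75 mm by 180 mm) begins 59 mm behind the grasp point.
Start: joints at [-1.217, 0.491, 1.559, -0, 1.092, -0.106], TCP at [277.38, -560.096, 214.661] pointing down, gripper open.
Joint ranges: [-3.1, 3.1], [-0.84, 2.19], [0.05, 2.79], [-1.13, 4.28], [0.06, 2.93], [-2.69, 2.69]. Speed limits (rad/s): [2.22, 2.22, 2.79, 3.14, 3.14, 3.14].

## Interface

Orientations are given as [roll, pitch, yaw] about the fixed x, y, z axes, in that order (R = Rz(yaw) Ry(pitch) Rx(roll)).
In Python, from cell import readout, eyes, env gives the robot as it stands.
- The arm moves only by the tool move_arm, never from a script. Its argument "plan" is a list of rows, each a list of 3 entries, a list of its own where there are three numbers: the turn, a rotation vector about the tool's x, y, z in degrees, then the shift along the tool's x, y, z in m, then the gripper command: -1 is shut, 1 is fully open, values between are in proportion. In form: [[[ax, ay, az], [x, y, z], jaw], ...]. A call has 1 to 5 rows; each row is the pose to reach, as a shift and turn from the pose commanded when the call began, along the tool's axes at that moment; what a row does not reach only later rows make up. A row lasts 1/8 s, in which the tool goes at most 62.5 mm and 10.7 degrees, less where a joint would pass 70% of its speed; a pose out of reach is approached as far as the arm can. A call with a gripper value outside its range is refused whole. The fingers move at their own pace and stop on an object; the grip force is fixed at half the most. Time passes only in rows, so rows that repeat a pose let the fingers close. It gives the time, the measured TCP pose, the force, the opening and the grip force at its end, in the units of the state.
- readout.state(): the state, without advancing time (a new reading comes with each control period).
- eyes.read_camera(name): name is "side" or "top"; returns a dict with "img" (400x640x3 uint8, red, green, blue), "K" (3x3 intrinsics, pixels), "dist" ([k1, k2, p1, p2, k3] as OpenCV has them; the pictures are not rectified), "extrinsics" (4x4, takes a point from camera to world coordinates). Camera axes: x right, y up, looking along -z (the intrinsics and any distortion apply to the point x, -y, -z); pixel columns grow to the right and rows downward; lengths in mm; the calibration is good to about 2 mm. A picture is of the moment at which its call begins. There is no depth.
- env.job_done(): hands the job in; it is judged then, once.
Trained networks look in a picture, given as the dict that the camera call returned (one of the last four; its "shot" number tells which), for a name from the list of things; names that differ only in an ending like _2 or _b are one class to them, and where a whole thing is asked for, a point or a joint stands for the part that bears it (a point fixed in the world has none). Each returns a list of dicts, best first, with "score" (0 to 1); they miss things now and then, are a little off and sometimes report something else, mostly with a low value. They report only what shows in the picture. A call takes as long as a camera call. They do not tell look-alikes from the thing itself.
- eyes.cut_out(picture, name): "mask" (400x640 bool, what is visible of it) and "uv" ([column, row] in pixels, amid what is visible of it).
The state is a dict: "t": time; "joints": joint angles; "qvel": joint speeds; "tau": joint torques, N m; "eef_pos": TCP position; "tcp_rot": TCP orientation; "ft_force": force on the tool from outside, world axes, zero at the start; "moment": the same for the moment, N m; "opening": opening from 0.0 (shut) to 1.0 (fully open); "grip_force": force on a finger pad.
Only numpy, scipy, OpenCV 4.12 (cv2) and the standard library are available. Lean on these libraries where they do the work, as an engineer would, in place of code of your own. Each camera call takes 0.05 s, during which the arm holds its last target. There are 200 camera calls.

## Task

The low red and cream display rack on the shop counter leans to one side, as the spirit level lying on its deck shows. Raise the low end by turning the hand knob of that end's front foot until the bubble stands between its two black lines with the spirit level left free, and leave the foot of the high end as it is. Then prove the rack under load: press the spirit level down on the deck with the fingers, moderately (about 10 N), and finish while still pressing, the bubble still between its lines; do not knock over or shove the bottles and the jar.

Things in the scene. Friction and masses are not known exactly. Their poses are not given: they have to be found in the camera images.
- rack: low display rack, 440 mm long (left-right), 280 mm deep: cream deck, red side beams, low red wire guards round its rear half. Stands on two screw feet at its front corners (near the robot, 400 mm apart) and a fixed rear foot; cannot slide, only tilts as feet are turned. Origin 25 mm below the middle of the deck; x away from the robot, y left, z up
- deck_mid (a point): centre of the deck's upper face, 95 mm above the counter; same axes as the rack
- foot_left (a joint): turn of the left (+y) screw foot, rad: positive = clockwise seen from above = raises the left end; 0 = fully screwed in (stop), at most 10, at the start 0 to 0.8. 4 mm lift per full turn: 1 rad tips the rack 1.6 mrad and shifts the bubble 2.9 mm to the left. Needs about 0.06 N m and stays where it is left
- foot_right (a joint): the same for the right (-y) screw foot: positive = clockwise seen from above = raises the right end and shifts the bubble towards the right
- foot_left_knob (a point): centre of the round black fluted hand knob of the left foot, at half its height, 112 mm above the counter: 42 mm diameter, 24 mm high, axis vertical, its centre 50 mm in front of the deck's front edge; the rack's lug and bush lie 27 mm and more under this point. The knob turns on the spot and does not rise or sink
- foot_right_knob (a point): the same for the right foot
- level: blue spirit level lying loose on the deck, lengthwise left to right: 240 mm long, 28 wide, 42 high, 0.5 kg, black end caps, lime-green vial with a white bubble in the middle of its top, which is flat and firm all along, vial included. Origin at the centre of its underside, x along its length towards the left, z up
- level_top (a point): middle of the level's top face, 42 mm above the deck: the centre of the vial. Pressing here or evenly on both sides of it does not upset the reading
- bubble (a joint): bubble's distance from the middle of the vial along the level's x axis, m: positive = towards the left end, which is then the high one (a bubble runs to the high end). Settles in about 1 s; 1.8 mm per mrad of tilt, stops at 14 mm. It is 19 mm long; the black lines are 24 mm apart, so it is between them within 2.5 mm either way
- bottle_red: white bottle with a red cap, 60 mm in diameter, 150 mm high, standing loose on the rear of the deck on the left; origin at the centre of its underside
- bottle_blue: white bottle with a blue cap, the same size, on the rear of the deck on the right
- jar: white jar with a yellow lid, 80 mm in diameter, 110 mm high, standing loose on the counter beside the left end of the rack; origin at the centre of its underside
Not all that is in view belongs to the job. Of the things that look like the level, the largest one is meant.

How it is judged (in metres and radians):
On the way:
1. the bubble stands between its lines, the level lying free on the deck and one foot raised (value of joint bubble between -0.0025 and 0.0025 m and velocity of joint bubble between -0.004 and 0.004 m/s and contact force between the arm and level below 0.1 N and contact force between level and rack above 2 N and value of joint any of foot_left, foot_right above 1 rad), for 0.4 s.
At the end, for the whole second after the job is handed in: fingers press the level on the deck with 3 to 30 N (the level bears on the deck with over 8 N), still and upright, bubble within 2.5 mm of the vial's middle as it was for 0.4 s with the level untouched, the high end's foot below 1.0 rad (value of joint bubble between -0.0025 and 0.0025 m and contact force between the fingers and level between 3 and 30 N and contact force between level and rack above 8 N and angle between level's own z axis and vertical below 0.03 rad and linear speed of level below 0.01 m/s and value of joint any of foot_left, foot_right below 1 rad); the arm keeps its last pose, push and grip.
It fails at once if both feet have been screwed out (value of joint each of foot_left, foot_right above 1 rad).
It fails at once if a bottle or the jar is knocked over or shoved more than 30 mm (distance of any of bottle_red, bottle_blue, jar from where it was at the start of the episode above 0.03 m or angle between any of bottle_red, bottle_blue, jar's own z axis and vertical above 0.4 rad).
It also fails if it takes over 67 s, if anything falls off the work surface, if the arm or the gripper's body presses on something with over 40 N, if the wrist force passes 120 N, or if a joint passes its speed limit or range.

## Working session

There is one attempt and no reset: what is moved stays moved. The work goes in short steps, Python scripts to look and compute and a tool call to move; the robot and the scene stay as the last step left them, time stands still between calls to the robot, and variables do not carry over. Pictures are saved under pics/ and viewed, at most 10 in all, crops included, and the job is handed in when it is done.

Besides the shell and the picture viewer there is one more tool, called after ">>>" by a JSON object that holds its "name" and its "arguments". move_arm: Moves the arm, as the interface text tells. Its arguments: {"type":"object","properties":{"plan":{"type":"array","items":{"type":"array"}}},"required":["plan"]}

```bash
ls; mkdir -p pics; python3 - <<'E'
from cell import readout, eyes, env
import cv2
s=readout.state(); print(s)
for n in ("side","top"):
    p=eyes.read_camera(n); cv2.imwrite(f"pics/{n}0.png",p["img"][:,:,::-1]); print(n,p["K"],p["dist"],p["extrinsics"])
    for k in ("foot_left_knob","foot_right_knob","level","bubble","level_top","jar","bottle_red","bottle_blue"):
        print(k,[(round(d["score"],2),[round(float(x),1) for x in d["uv"]],int(d["mask"].sum())) for d in eyes.cut_out(p,k)[:4]])
print(readout.state()["t"])
E
```

```text
pics
{'t': 0.0, 'joints': array([-1.21661707e+00,  4.91533869e-01,  1.55944840e+00,  1.69366979e-05,
        1.09172331e+00, -1.05603145e-01]), 'qvel': array([ 0.00063159, -0.00043434, -0.00015918,  0.00088316, -0.00176049,
        0.00191971]), 'tau': array([-3.90903206e-04, -6.12630343e+01, -2.58182824e+01,  6.91163982e-02,
        4.80283226e-02, -3.14533713e-05]), 'eef_pos': array([ 277.28084847, -559.84649627,  214.07807963]), 'tcp_rot': array([-3.14048751e+00, -1.32247605e-04,  4.59774514e-01]), 'ft_force': array([-0.48313007, -0.50249498,  0.38578717]), 'moment': array([-0.0380808 , -0.06078981, -0.05601418]), 'grip_force': 0.0, 'opening': 0.9979594637976791}
side [[508.01972925   0.         318.52046725]
 [  0.         508.01972925 204.58543815]
 [  0.           0.           1.        ]] [-0.08625807  0.          0.          0.          0.        ] [[-7.31821383e-01  3.72776515e-01 -5.70504279e-01 -2.55898233e+02]
 [-6.81362669e-01 -3.83636634e-01  6.23352105e-01  9.31857297e+02]
 [ 1.35046841e-02  8.44902718e-01  5.34749493e-01  8.10811786e+02]
 [ 0.00000000e+00  0.00000000e
[... 745 characters left out ...]
.99531435e-01  2.71772723e-02 -1.40821332e-02  1.00353770e+02]
 [-9.41425274e-03  1.64810145e-01  9.86280380e-01  8.71474273e+02]
 [ 0.00000000e+00  0.00000000e+00  0.00000000e+00  1.00000000e+00]]
foot_left_knob [(0.92, [255.1, 224.3], 617)]
foot_right_knob [(0.92, [443.6, 226.1], 746), (0.71, [411.1, 85.4], 1387), (0.42, [253.8, 226.3], 579)]
level [(0.83, [234.8, 319.1], 870), (0.76, [336.7, 275.6], 815), (0.64, [326.4, 154.4], 2392)]
bubble []
level_top [(0.7, [232.4, 315.3], 930), (0.59, [334.7, 268.3], 730), (0.55, [328.1, 152.4], 2330), (0.39, [407.3, 84.9], 1379)]
jar [(0.95, [175.9, 132.0], 1672)]
bottle_red [(0.97, [311.3, 81.6], 1319)]
bottle_blue [(0.65, [410.6, 84.4], 1374)]
0.9
```

View pics/side0.png

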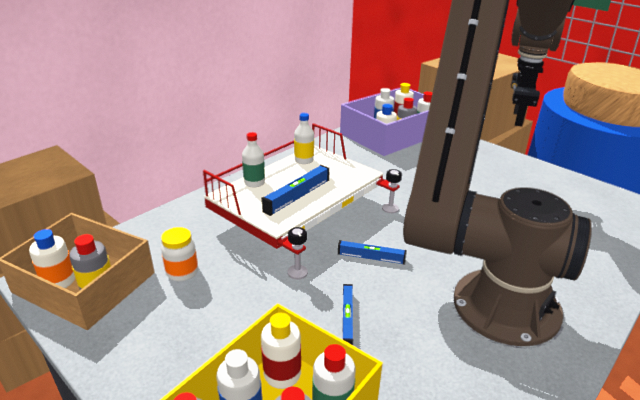

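View pics/top0.png

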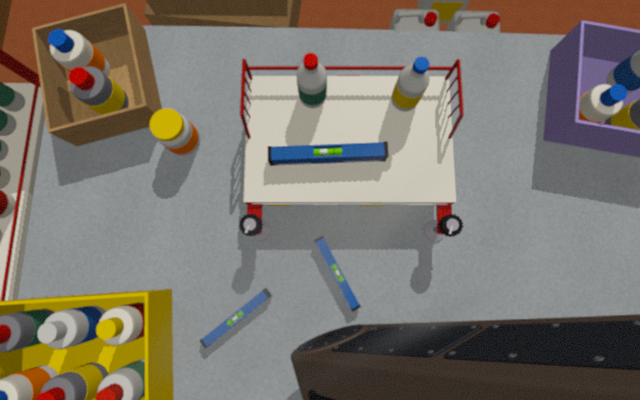

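```bash
cat > h.py <<'E'
import numpy as np, cv2
def und(p,uv):
    return cv2.undistortPoints(np.array([[uv]],float),p["K"],np.array(p["dist"]))[0,0]
def P(p):
    E=np.array(p["extrinsics"]); R=E[:3,:3]@np.diag([1,-1,-1]); t=E[:3,3]
    return np.hstack([R.T,-(R.T@t)[:,None]])
def tri(p,uv,q,uw):
    X=cv2.triangulatePoints(P(p),P(q),und(p,uv).reshape(2,1),und(q,uw).reshape(2,1))[:,0]
    return X[:3]/X[3]
def proj(p,X):
    M=P(p); return cv2.projectPoints(np.array([X],float),cv2.Rodrigues(M[:,:3])[0],M[:,3],p["K"],np.array(p["dist"]))[0][0,0]
def onz(p,uv,z):
    E=np.array(p["extrinsics"]); a=und(p,uv); d=E[:3,:3]@np.array([a[0],-a[1],-1]); c=E[:3,3]
    return c+d*(z-c[2])/d[2]
E
python3 - <<'E'
from cell import readout, eyes
from h import *
s=eyes.read_camera("side"); t=eyes.read_camera("top")
def best(p,n,near):
    return min(eyes.cut_out(p,n),key=lambda d:np.hypot(*(np.array(d["uv"])-near)))
for n,a,b in (("foot_left_knob",(297,240),(250,225)),("foot_right_knob",(393,179),(450,225)),("level",(297,191),(327,153)),("jar",(179,250),(176,130)),("bottle_red",(253,162),(311,80)),("bottle_blue",(303,142),(410,85))):
    A=best(s,n,a);B=best(t,n,b)
    print(n,A["uv"],B["uv"],tri(s,A["uv"],t,B["uv"]).round(1))
    for d in(A,B):
        ys,xs=np.nonzero(d["mask"]);print(xs.min(),xs.max(),ys.min(),ys.max())
# vial
img=t["img"]; c=img[135:170,260:395]; v=cv2.resize(img[143:163,305:350],None,fx=16,fy=16,interpolation=cv2.INTER_CUBIC)
v2=cv2.resize(s["img"][165:215,255:340],None,fx=8,fy=8,interpolation=cv2.INTER_CUBIC)
v3=cv2.resize(img[205:245,230:275],None,fx=6,fy=6); v4=cv2.resize(s["img"][225:285,275:320],None,fx=5,fy=5)
o=np.zeros((600,800,3),np.uint8)
o[:v.shape[0]//1,:v.shape[1]]=v[:600,:800]
o[320:320+240,:270]=v3; o[300:600,300:525]=v4
v5=cv2.resize(s["img"][180:200,280:310],None,fx=8,fy=8,interpolation=cv2.INTER_CUBIC); o[330:490,540:780]=v5
cv2.imwrite("pics/v0.png",o[:,:,::-1])
E
```

```text
foot_left_knob [297.1, 257.0] [254.8, 224.0] [440.1 252.2  46.1]
288 307 227 279
238 269 213 240
foot_right_knob [392.9, 182.9] [442.9, 228.0] [ 440.9 -141.9   89.4]
382 401 169 212
424 462 214 240
level [295.5, 190.7] [325.0, 153.8] [587.1 105.1 108.2]
261 329 165 215
267 386 142 165
jar [177.9, 255.2] [175.4, 128.8] [654.2 448.   45.7]
161 197 227 280
149 199 108 155
bottle_red [253.2, 161.2] [310.1, 82.0] [718.4 138.4 162.8]
242 264 132 187
296 326 53 108
bottle_blue [305.2, 143.7] [411.5, 84.6] [725.5 -70.  143.2]
294 313 113 164
390 428 57 110
```

View pics/v0.png

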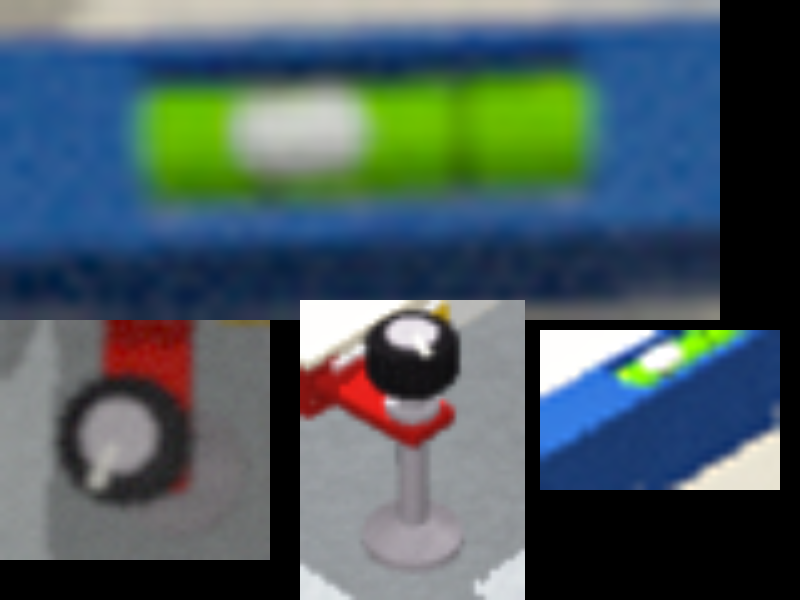

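```bash
python3 - <<'E'
from cell import readout, eyes
from h import *
s=eyes.read_camera("side"); t=eyes.read_camera("top")
def blob(p,c,r=20):
    x,y=c; im=p["img"][y-r:y+r,x-r:x+r].astype(int); m=(im.max(2)<70).astype(np.uint8)
    cs,_=cv2.findContours(m,cv2.RETR_EXTERNAL,cv2.CHAIN_APPROX_NONE)
    k=max(cs,key=cv2.contourArea); h=cv2.convexHull(k); M=cv2.moments(h); b=cv2.boundingRect(h)
    return (M["m10"]/M["m00"]+x-r,M["m01"]/M["m00"]+y-r),b
out={}
for n,a,b in (("L",(298,238),(250,225)),("R",(394,177),(451,225))):
    A,ba=blob(s,a);B,bb=blob(t,b); X=tri(s,A,t,B); print(n,A,ba,B,bb,X.round(1), onz(t,B,112).round(1),onz(s,A,112).round(1))
print("knobR proj",proj(s,X),proj(t,X))
r=26
o=np.hstack([cv2.resize(s["img"][177-r:177+r,394-r:394+r],None,fx=7,fy=7),cv2.resize(t["img"][225-r:225+r,451-r:451+r],None,fx=7,fy=7)])
cv2.imwrite("pics/k0.png",o[:,:,::-1])
print("vial",onz(t,(305+365/16,143+135/16),137))
for u in ((268,155),(387,150)): print("level end",onz(t,u,137))
st=readout.state();print(st["t"],st["eef_pos"],st["tcp_rot"])
E
```

```text
L (297.0840108401084, 235.8089430894309) (10, 10, 19, 17) (250.39797395079597, 224.7472262421611) (10, 10, 22, 21) [434.7 251.3 110.5] [435.2 251.5 112. ] [432.4 252.4 112. ]
R (393.22094508301404, 176.3831417624521) (12, 14, 15, 12) (450.0728021978022, 224.95009157509156) (8, 10, 23, 21) [ 446.8 -151.1  104.7] [ 446.  -148.7  112. ] [ 439.5 -140.   112. ]
knobR proj [393.20364629 176.38327209] [450.08669377 224.9697978 ]
vial [584.24674606 100.01084853 137.        ]
level end [573.7477516  219.55248901 137.        ]
level end [590.41174355 -18.35050684 137.        ]
1.7 [ 277.38204687 -560.10315606  214.66085634] [3.14148384e+00 3.73660387e-05 4.59794564e-01]
```

View pics/k0.png

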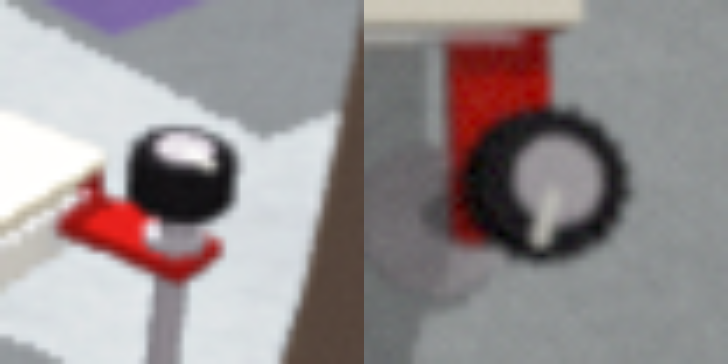

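>>> {"name": "move_arm", "arguments": {"plan": [[[0, 0, -10], [0.045, -0.04, 0], 0.26], [[0, 0, -20], [0.09, -0.08, 0], 0.26], [[0, 0, -30], [0.135, -0.12, 0], 0.26], [[0, 0, -40], [0.18, -0.16, 0], 0.26], [[0, 0, -50], [0.225, -0.2, 0], 0.26]]}}

```text
t: 2.33
eef_pos: [390.7, -279.3, 214.9]
tcp_rot: [3.141, 0.0, 1.338]
ft_force: [1.1, -0.9, 0.2]
opening: 0.633
grip_force: 0.0
```

>>> {"name": "move_arm", "arguments": {"plan": [[[0, 0, -10.6], [0.028, 0.0045, 0], 0.26], [[0, 0, -21.2], [0.056, 0.009, 0], 0.26], [[0, 0, -31.8], [0.084, 0.0135, 0], 0.26], [[0, 0, -42.4], [0.112, 0.018, 0], 0.26], [[0, 0, -53], [0.1404, 0.0228, 0], 0.26]]}}

```text
t: 2.95
eef_pos: [445.9, -149.1, 214.8]
tcp_rot: [3.141, 0.0, 2.264]
ft_force: [0.6, -0.0, 1.2]
opening: 0.629
grip_force: 0.0
```

>>> {"name": "move_arm", "arguments": {"plan": [[[0, 0, -10], [0, 0, 0.025], 0.26], [[0, 0, -20], [0, 0, 0.05], 0.26], [[0, 0, -28], [0, 0, 0.07], 0.26], [[0, 0, -28], [0, 0, 0.07], 0.26]]}}

```text
t: 3.45
eef_pos: [445.1, -149.7, 143.8]
tcp_rot: [3.141, -0.002, 2.745]
ft_force: [-0.6, 0.1, 0.0]
opening: 0.634
grip_force: 0.0
```

```bash
python3 - <<'E'
from cell import readout, eyes
from h import *
s=eyes.read_camera("side"); t=eyes.read_camera("top"); st=readout.state()
print(st["t"],st["joints"].round(3),st["eef_pos"],st["tcp_rot"],st["opening"],proj(s,st["eef_pos"]),proj(t,st["eef_pos"]))
r=45
o=np.hstack([cv2.resize(s["img"][177-r:177+r,394-r:394+r],None,fx=4.4,fy=4.4),cv2.resize(t["img"][225-r:225+r,451-r:451+r],None,fx=4.4,fy=4.4)])
cv2.imwrite("pics/k1.png",o[:,:,::-1])
E
```

```text
3.55 [-0.465  0.37   2.007 -0.     0.763 -1.637] [ 445.80847599 -150.10271576  145.18383265] [-3.14147729e+00  5.00807548e-04  2.74293571e+00] 0.6328022481176979 [394.5643504 164.1119735] [456.40497016 223.21748354]
```

View pics/k1.png

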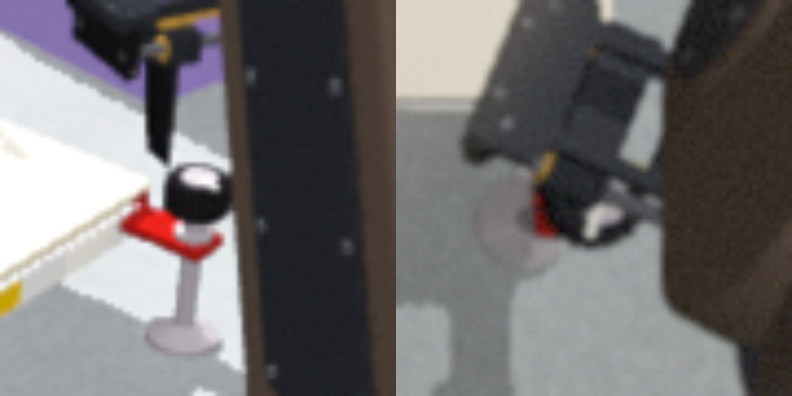

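>>> {"name": "move_arm", "arguments": {"plan": [[[0, 0, 0], [0, 0, 0.025], 0.26], [[0, 0, 0], [0, 0, 0.049], 0.26], [[0, 0, 0], [0, 0, 0.049], 0.26]]}}

```text
t: 3.92
eef_pos: [445.4, -149.9, 95.5]
tcp_rot: [3.142, -0.001, 2.744]
ft_force: [-0.6, -1.1, -0.7]
opening: 0.629
grip_force: 0.0
```

>>> {"name": "move_arm", "arguments": {"plan": [[[0, 0, 0], [0, 0, 0], -1], [[0, 0, 0], [0, 0, 0], -1], [[0, 0, 0], [0, 0, 0], -1], [[0, 0, 0], [0, 0, 0], -1]]}}

```text
t: 4.42
eef_pos: [446.0, -150.1, 96.5]
tcp_rot: [3.142, 0.002, 2.746]
ft_force: [0.9, 0.9, 7.5]
opening: 0.436
grip_force: 30.0
```

>>> {"name": "move_arm", "arguments": {"plan": [[[0, 0, 10], [0, 0, 0], -1], [[0, 0, 20], [0, 0, 0], -1], [[0, 0, 30], [0, 0, 0], -1], [[0, 0, 40], [0, 0, 0], -1], [[0, 0, 50], [0, 0, 0], -1]]}}

```text
t: 5.05
eef_pos: [445.1, -150.9, 96.5]
tcp_rot: [-3.141, 0.001, 1.869]
ft_force: [-8.8, -9.3, 11.0]
opening: 0.438
grip_force: 30.0
```

>>> {"name": "move_arm", "arguments": {"plan": [[[0, 0, 10], [0, 0, 0], -1], [[0, 0, 20], [0, 0, 0], -1], [[0, 0, 30], [0, 0, 0], -1], [[0, 0, 40], [0, 0, 0], -1], [[0, 0, 50], [0, 0, 0], -1]]}}

```text
t: 5.68
eef_pos: [443.7, -150.6, 96.5]
tcp_rot: [-3.139, 0.002, 0.996]
ft_force: [-15.3, -10.6, 16.6]
opening: 0.438
grip_force: 30.0
```

```bash
cat > b.py <<'E'
from cell import readout, eyes
from h import *
import sys
def vial(p,near):
    """bubble offset (mm, + left) from green vial ends / white bubble in the picture"""
    x,y=near; im=p["img"][y-20:y+20,x-35:x+35]; hsv=cv2.cvtColor(im,cv2.COLOR_RGB2HSV)
    g=((hsv[...,0]>30)&(hsv[...,0]<65)&(hsv[...,1]>150)&(hsv[...,2]>70))
    k=np.ones((3,11),np.uint8); f=cv2.morphologyEx(g.astype(np.uint8),cv2.MORPH_CLOSE,k)
    ys,xs=np.nonzero(f); 
    if len(xs)<20: return None
    ax=np.polyfit(xs,ys,1); th=np.arctan(ax[0]); d=np.array([np.cos(th),np.sin(th)]); c0=np.array([xs.mean(),ys.mean()])
    s=np.arange(-22,22.01,.25); P_=c0+s[:,None]*d
    vals=cv2.remap(im.astype(np.float32),P_[:,0].astype(np.float32)[None],P_[:,1].astype(np.float32)[None],cv2.INTER_LINEAR)[0]
    bl=vals[:,2]; rd=vals[:,0]; gr=vals[:,1]
    w=np.clip((np.minimum(rd,bl)-90)/60,0,1); w[np.abs(s)>14]=0   # white: bubble
    inn=gr>(120); i=np.nonzero(inn)[0]
    # subpixel ends at green 130
    lo,hi=s[i[0]],s[i[-1]]
    to=lambda q: onz(p,(c0+q*d)+[x-35,y-20],137)
    b=(w*s).sum()/w.sum(); m=(lo+hi)/2
    A,B,C,M=to(lo),to(hi),to(b),to(m); u=(A-B)/np.linalg.norm(A-B)
    return dict(len=round(np.linalg.norm(A-B),1),bub=round(float((C-M)@u),2),blen=round(w.sum()*.25*np.linalg.norm(A-B)/(hi-lo),1),mid=M.round(1))
if __name__=="__main__":
    for _ in range(2):
        t=eyes.read_camera("top"); print(vial(t,(327,152)))
    s=eyes.read_camera("side"); print("side",vial(s,(297,185)))
    st=readout.state();print(st["t"],st["joints"].round(2)[5],st["eef_pos"],st["tcp_rot"])
    if len(sys.argv)>1:
        o=np.vstack([cv2.resize(t["img"][137:169,297:357],None,fx=12,fy=7,interpolation=cv2.INTER_CUBIC),cv2.resize(s["img"][165:205,267:327],None,fx=12,fy=8,interpolation=cv2.INTER_CUBIC)])
        cv2.imwrite("pics/"+sys.argv[1],o[:,:,::-1])
E
python3 b.py v1.png
```

```text
{'len': np.float64(60.6), 'bub': 4.64, 'blen': np.float64(16.8), 'mid': array([584.9, 100.8, 137. ])}
{'len': np.float64(60.6), 'bub': 4.72, 'blen': np.float64(16.9), 'mid': array([584.9, 100.6, 137. ])}
side {'len': np.float64(150.9), 'bub': 6.85, 'blen': np.float64(18.1), 'mid': array([579.8, 101.6, 137. ])}
5.825 0.11 [ 443.72528125 -150.5815831    96.45742222] [-3.13903985e+00  2.24904975e-03  1.00009379e+00]
```

View pics/v1.png

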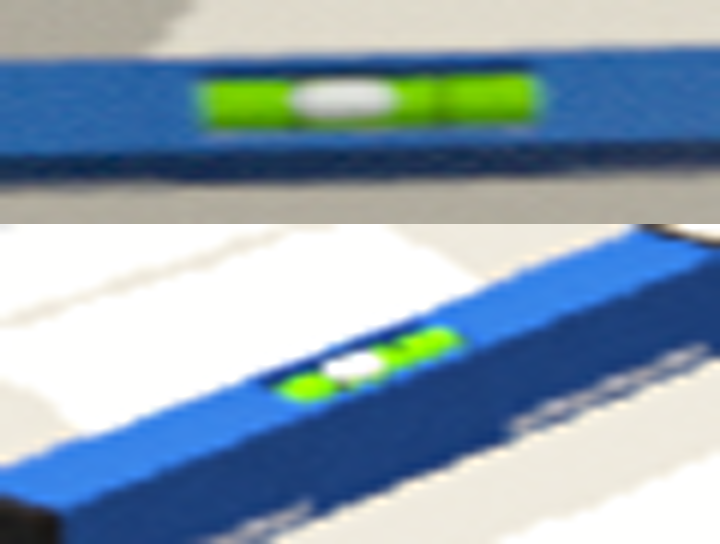

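>>> {"name": "move_arm", "arguments": {"plan": [[[0, 0, 10], [0, 0, 0], -1], [[0, 0, 20], [0, 0, 0], -1], [[0, 0, 30], [0, 0, 0], -1], [[0, 0, 40], [0, 0, 0], -1], [[0, 0, 50], [0, 0, 0], -1]]}}

```text
t: 6.45
eef_pos: [443.1, -149.5, 96.3]
tcp_rot: [-3.14, 0.005, 0.123]
ft_force: [-15.5, -1.6, 18.6]
opening: 0.439
grip_force: 30.0
```

>>> {"name": "move_arm", "arguments": {"plan": [[[0, 0, 10], [0, 0, 0], -1], [[0, 0, 15], [0, 0, 0], -1], [[0, 0, 15], [0, 0, 0], -1], [[0, 0, 15], [0, 0, 0], -1], [[0, 0, 15], [0, 0, 0], -1]]}}

```text
t: 7.08
eef_pos: [443.2, -149.2, 96.3]
tcp_rot: [-3.141, 0.005, -0.134]
ft_force: [-14.1, 0.9, 17.0]
opening: 0.436
grip_force: 30.0
```

>>> {"name": "move_arm", "arguments": {"plan": [[[0, 0, 0], [0, 0, 0], -1], [[0, 0, 0], [0, 0, 0], -1], [[0, 0, 0], [0, 0, 0], -1], [[0, 0, 0], [0, 0, 0], -1], [[0, 0, 0], [0, 0, 0], -1]]}}

```text
t: 7.7
eef_pos: [443.2, -149.2, 96.3]
tcp_rot: [-3.141, 0.005, -0.134]
ft_force: [-13.7, 0.8, 18.3]
opening: 0.434
grip_force: 30.0
```

```bash
python3 b.py v2.png
```

```text
{'len': np.float64(60.1), 'bub': 0.25, 'blen': np.float64(17.1), 'mid': array([584.8, 101.1, 137. ])}
{'len': np.float64(60.1), 'bub': 0.44, 'blen': np.float64(17.1), 'mid': array([584.8, 100.9, 137. ])}
side {'len': np.float64(150.0), 'bub': 2.21, 'blen': np.float64(18.3), 'mid': array([579.5, 103.3, 137. ])}
7.85 1.24 [ 443.19236438 -149.21313984   96.29614478] [-3.1406      0.00466854 -0.13370118]
```

View pics/v2.png

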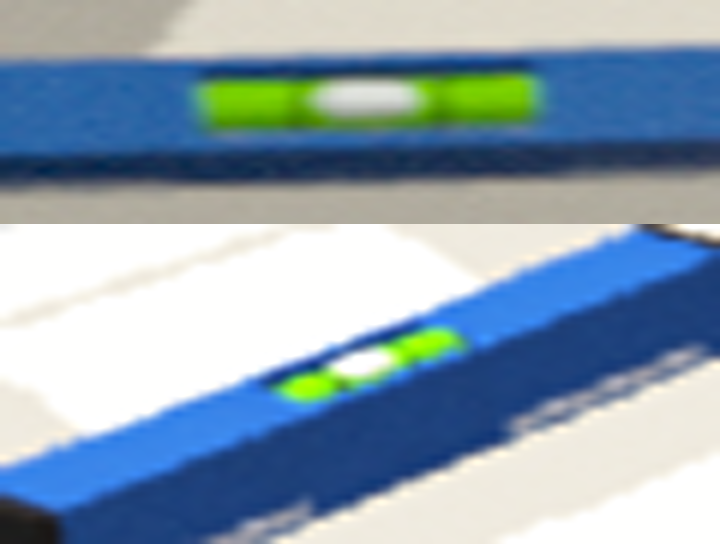

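>>> {"name": "move_arm", "arguments": {"plan": [[[0, 0, 0], [0, 0, 0], 0.26], [[0, 0, 0], [0, 0, 0], 0.26], [[0, 0, 0], [0, 0, -0.04], 0.26], [[0, 0, 0], [0, 0, -0.08], 0.0], [[0, 0, 0], [0, 0, -0.12], -1]]}}

```text
t: 8.48
eef_pos: [445.6, -149.9, 217.0]
tcp_rot: [3.141, -0.0, -0.134]
ft_force: [0.6, 0.2, -0.7]
opening: 0.478
grip_force: 0.0
```

>>> {"name": "move_arm", "arguments": {"plan": [[[0, 0, 0], [0, 0, 0], -1], [[0, 0, 0], [0, 0, 0], -1], [[0, 0, 0], [0, 0, 0], -1], [[0, 0, 0], [0, 0, 0], -1], [[0, 0, 0], [0, 0, 0], -1]]}}

```text
t: 9.1
eef_pos: [445.5, -149.9, 215.2]
tcp_rot: [-3.141, 0.001, -0.134]
ft_force: [-0.0, -0.7, -0.6]
opening: 0.013
grip_force: 0.0
```

```bash
python3 b.py v3.png; python3 -c "
from cell import readout
print(readout.state())"
```

```text
{'len': np.float64(59.6), 'bub': 0.45, 'blen': np.float64(16.7), 'mid': array([584.8, 100.9, 137. ])}
{'len': np.float64(59.1), 'bub': 0.2, 'blen': np.float64(16.7), 'mid': array([584.8, 101.1, 137. ])}
side {'len': np.float64(150.0), 'bub': 2.16, 'blen': np.float64(18.5), 'mid': array([579.5, 103.3, 137. ])}
9.25 1.24 [ 445.5325448  -149.96592956  215.46734963] [-3.14155004e+00  2.53631940e-04 -1.33633035e-01]
{'t': 9.25, 'joints': array([-4.65310077e-01,  2.70642494e-01,  1.92314081e+00, -5.20765305e-05,
        9.48063037e-01,  1.23914967e+00]), 'qvel': array([ 0.00056646, -0.00180219,  0.00078557,  0.00046936,  0.00024871,
        0.0006236 ]), 'tau': array([-4.95683096e-03, -4.32032490e+01, -2.32080245e+01,  4.90417890e-02,
       -6.74680900e-02,  5.87180284e-05]), 'eef_pos': array([ 445.5325448 , -149.96592956,  215.46734963]), 'tcp_rot': array([-3.14155004e+00,  2.53631940e-04, -1.33633035e-01]), 'ft_force': array([-0.39143784,  0.05679754, -0.12705903]), 'moment': array([ 0.01848993,  0.02482928, -0.01276968]), 'grip_force': 0.0, 'opening': 0.006457912921385119}
```

View pics/v3.png

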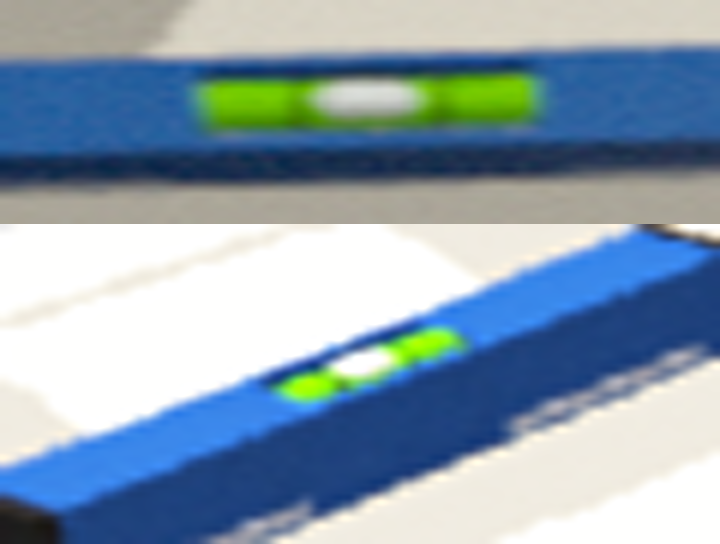

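>>> {"name": "move_arm", "arguments": {"plan": [[[0, 0, 0], [0.021, -0.0535, 0], -1], [[0, 0, 0], [0.042, -0.107, 0], -1], [[0, 0, 0], [0.063, -0.1605, 0], -1], [[0, 0, 0], [0.084, -0.214, 0], -1], [[0, 0, 0], [0.1043, -0.2673, 0], -1]]}}

```text
t: 9.88
eef_pos: [585.3, 102.9, 215.6]
tcp_rot: [3.141, -0.0, -0.134]
ft_force: [-0.7, -0.8, 1.0]
opening: 0.004
grip_force: 0.0
```

>>> {"name": "move_arm", "arguments": {"plan": [[[0, 0, 3], [0, 0, 0.03], -1], [[0, 0, 3], [0, 0, 0.055], -1], [[0, 0, 3], [0, 0, 0.068], -1], [[0, 0, 3], [0, 0, 0.071], -1], [[0, 0, 3], [0, 0, 0.071], -1]]}}

```text
t: 10.5
eef_pos: [584.9, 100.9, 145.2]
tcp_rot: [-3.141, -0.001, -0.186]
ft_force: [0.3, 0.5, 0.0]
opening: 0.001
grip_force: 0.0
```

```bash
python3 - <<'E'
from cell import readout, eyes
from h import *
s=eyes.read_camera("side"); t=eyes.read_camera("top"); st=readout.state()
print(st["t"],st["eef_pos"],st["tcp_rot"],st["ft_force"],proj(s,st["eef_pos"]),proj(t,st["eef_pos"]))
o=np.hstack([cv2.resize(s["img"][130:230,237:357],None,fx=3.3,fy=5),cv2.resize(t["img"][60:180,260:400],None,fx=2.8,fy=500/120)])
cv2.imwrite("pics/p0.png",o[:,:,::-1])
E
```

```text
10.6 [584.93989643 100.92582954 145.49442963] [-3.14129431e+00 -1.40795447e-03 -1.86264212e-01] [-1.51294021  0.75509335 -0.17472519] [296.69747105 178.28641883] [327.39613359 149.81592227]
```

View pics/p0.png

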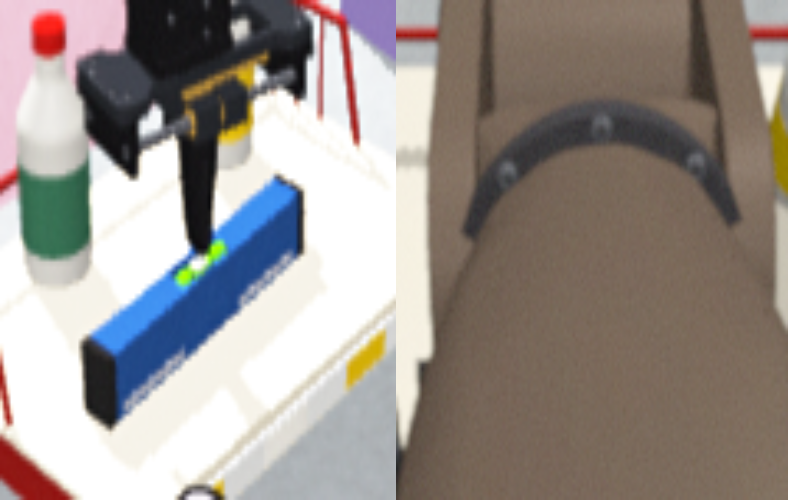

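>>> {"name": "move_arm", "arguments": {"plan": [[[0, 0, 0], [0, 0, 0.003], -1], [[0, 0, 0], [0, 0, 0.006], -1], [[0, 0, 0], [0, 0, 0.0075], -1], [[0, 0, 0], [0, 0, 0.0075], -1]]}}

```text
t: 11.1
eef_pos: [584.5, 101.0, 137.3]
tcp_rot: [3.141, -0.0, -0.186]
ft_force: [-1.5, -0.2, 3.5]
opening: 0.005
grip_force: 1.6
```

>>> {"name": "move_arm", "arguments": {"plan": [[[0, 0, 0], [0, 0, 0.0005], -1], [[0, 0, 0], [0, 0, 0.001], -1], [[0, 0, 0], [0, 0, 0.001], -1], [[0, 0, 0], [0, 0, 0.001], -1]]}}

```text
t: 11.6
eef_pos: [584.6, 101.0, 137.3]
tcp_rot: [-3.142, -0.001, -0.186]
ft_force: [-4.6, -0.5, 13.1]
opening: 0.003
grip_force: 6.5
```

>>> {"name": "move_arm", "arguments": {"plan": [[[0, 0, 0], [0, 0, 0], -1], [[0, 0, 0], [0, 0, 0], -1], [[0, 0, 0], [0, 0, 0], -1], [[0, 0, 0], [0, 0, 0], -1], [[0, 0, 0], [0, 0, 0], -1]]}}

```text
t: 12.22
eef_pos: [584.6, 101.0, 137.2]
tcp_rot: [-3.142, -0.001, -0.186]
ft_force: [-4.4, -0.9, 13.1]
opening: 0.004
grip_force: 6.5
```

```bash
python3 - <<'E'
from cell import readout, eyes
from h import *
for _ in range(4):
    s=eyes.read_camera("side"); st=readout.state(); print(st["t"],st["eef_pos"].round(1),st["ft_force"].round(1),st["moment"].round(2))
o=np.hstack([cv2.resize(s["img"][165:205,267:327],None,fx=12,fy=12,interpolation=cv2.INTER_CUBIC)])
cv2.imwrite("pics/p1.png",o[:,:,::-1])
E
```

```text
12.275 [584.6 101.  137.3] [-5.3 -1.5 13.2] [-0.07  0.81 -0.05]
12.325 [584.6 101.  137.3] [-4.3 -0.7 13.2] [-0.07  0.9   0.02]
12.375 [584.6 101.  137.3] [-4.9 -0.4 12.4] [-0.07  0.9   0.01]
12.425 [584.6 101.  137.2] [-4.  -0.6 12.9] [-0.08  0.9  -0.  ]
```

View pics/p1.png

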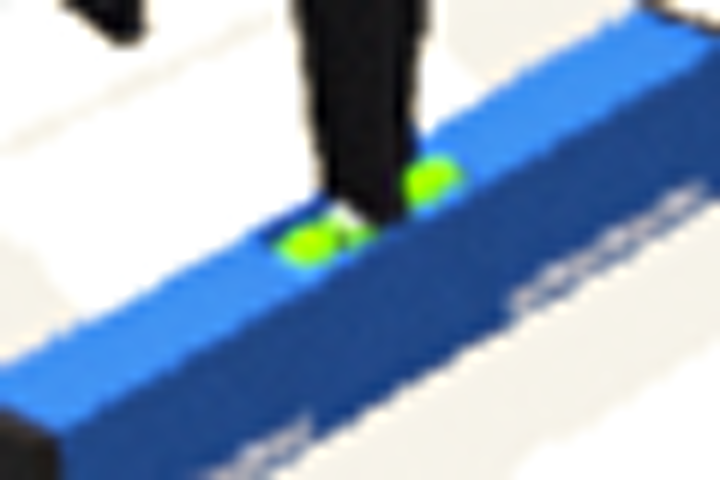

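The side view shows the shut fingers on the vial at about (380, 190) in the crop. The bubble's left end is at (345, 215), inside its line as before, and the push is a steady 13 N or so.

```bash
python3 -c "
from cell import env
print(env.job_done())"
```

```text
the job is handed in; nothing more can be done
None
```

I raised the low right end by turning its foot knob 165° clockwise, centred the bubble with the level free, and handed the job in while pressing on the vial at about 13 N. The left foot was not touched; the system gave no verdict.

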